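Index a bearing under the dial gauge on a ratchet slide

ROBOT

A 6-joint arm with a two-finger parallel gripper is mounted at the origin on a cart in front of the work surface, level with it; the furniture and walls round the work are solid. World frame = base frame: x ahead of the robot, y to its left, z up, the work surface at z = 0. Lengths are in mm, angles in rad, forces in N, time in s.
With the tool pointing down it reaches from about 275 to 850 mm from the base axis. Payload 5.2 kg.
Tool frame: the origin (TCP) lies on the mounting face of the last link; the fingertips stand 173 mm ahead of it and the grasp point (between the pads) lies ctrl.hold_point_z ahead of it (ctrl.hold_point_z is the distance from the TCP to the grasp point, in mm); z points along the fingers, y is the line along which they close (so a half turn about z gives the same grasp; the last joint's range is limited). The gripper opens to 85 mm and grips with 20 to 120 N. Pads are 22 mm wide; open, the fingers measure 114 mm over their backs; the gripper's body (76 mm by 85 mm) begins 54 mm behind the grasp point. The pads swing forward as they close: fully open they stand 13 mm farther back than shut.
Start: joints at [-1.344, 0.259, 1.535, -0, 1.348, -0.203], TCP at [229.2, -499.974, 404.71] pointing down, gripper open.
Joint ranges: [-3.14, 3.14], [-0.91, 2.08], [0.19, 2.58], [-1.22, 4.36], [0.22, 2.71], [-3.12, 3.12]. Speed limits (rad/s): [2.57, 2.57, 3.14, 3.14, 3.14, 3.14].

INTERFACE

Orientations are given as [roll, pitch, yaw] about the fixed x, y, z axes, in that order (R = Rz(yaw) Ry(pitch) Rx(roll)).
In Python, from bench import sensors, eyes, ctrl gives the robot as it stands.
- The arm moves only by the tool send_rows, never from a script. Its argument "series" is a list of rows, each a list of 4 numbers: the shift along the tool's x, y, z normalised to -1 to 1, where 1 is 0.5 m, then the turn about the tool's z normalised to -1 to 1, where 1 is pi/2 rad. A call has 1 to 8 rows; each row shifts and turns the commanded pose from where the row before left it, along the tool's axes as they then stand; what a row does not reach is not made up. A row lasts 1/8 s, in which the tool goes at most 62.5 mm and 10.7 degrees, less where a joint would pass 70% of its speed; a pose out of reach is approached as far as the arm can. A call with a number of a shift or a turn outside -1 to 1 is refused whole. A call with a gripper value outside its range is refused whole. "hand" is the opening, from -1 (shut) to 1 (fully open), so that 0 is half open, set as the call begins (left out, the last holds). The fingers move at their own pace and stop on an object; the grip force is fixed at half the most. Time passes only in rows, so rows that do not move let the fingers close. It gives the time, the measured TCP pose, the force, the opening and the grip force at its end, in the units of the state.
- sensors.get_state(): the state, without advancing time (a new reading comes with each control period).
- eyes.capture(name): name is "side" or "top"; returns a dict with "frame" (384x512x3 uint8, red, green, blue), "camera_matrix" (3x3 intrinsics, pixels), "eye" and "attitude" of the camera in the world. Camera axes: x right, y up, looking along -z (the intrinsics and any distortion apply to the point x, -y, -z); pixel columns grow to the right and rows downward; lengths in mm; the calibration is good to about 2 mm. A picture is of the moment at which its call begins. There is no depth.
- ctrl.finish_job(): hands the job in; it is judged then, once.
Trained networks look in a picture, given as the dict that the camera call returned (one of the last four; its "shot" number tells which), for a name from the list of things; names that differ only in an ending like _2 or _b are one class to them, and where a whole thing is asked for, a point or a joint stands for the part that bears it (a point fixed in the world has none). Each returns a list of dicts, best first, with "score" (0 to 1); they miss things now and then, are a little off and sometimes report something else, mostly with a low value. They report only what shows in the picture. A call takes as long as a camera call. They do not tell look-alikes from the thing itself.
- eyes.look_for(picture, label): "location" ([x, y, z] in mm, in world coordinates, good to about 4 mm: the middle of the surface that is visible of it).
- eyes.tip_of(picture, label): "location" ([x, y, z] in mm, in world coordinates, good to about 4 mm: a listed point, or the origin of a listed thing).
The state is a dict: "time": time; "qpos": joint angles; "joint_velocities": joint speeds; "joint_torque": joint torques, N m; "ee_pos": TCP position; "ee_rot": TCP orientation; "ft_force": force on the tool from outside, world axes, zero at the start; "torque": the same for the moment, N m; "width": opening from 0.0 (shut) to 1.0 (fully open); "gripper_force": force on a finger pad.
Only numpy, scipy, OpenCV 4.12 (cv2) and the standard library are available. Lean on these libraries where they do the work, as an engineer would, in place of code of your own. Each camera call takes 0.05 s, during which the arm holds its last target. There are 200 camera calls.

TASK

Set the small bright bearing flat in the nest of the slide on the blue gauging fixture, between its four pins. Then push the slide by its black grip up to the dial gauge, on past the red sprung pawl's first catch, until the pawl clicks in behind the second tooth at the stop. Finish with a pull back on the grip of about 10 N to feel that the pawl holds, then let go; never load stop or pawl with more than 15 N, and leave the other things where they are.

Things in the scene. Friction and masses are not known exactly. Their poses are not given: they have to be found in the camera images.
- fixture: Fixed gauging fixture, blue bed 350 x 150 mm, two dark guide rails (tops 27 mm high). Origin on the bench, on the guide's centre line; +x = the way the slide is pushed home, towards the dial gauge; +y left, z up. The slide has 1 mm play to each side in the rails and 1.5 mm upward; ways and pawl are oiled.
- slide: Loose aluminium slide under the rails' lips, plate 180 x 90 x 10 mm, about 0.55 kg; origin at the centre of its underside (12 mm above the bench), axes as the fixture's. Starts 63 to 107 mm short of home. Carries grip, nest and, on its left, a steel rack with two saw teeth 24 mm apart: the first gives only a safety catch, 24 mm short of home, the second the home catch.
- grip (a point): On the slide's black upright grip, 57 mm above the bench, 15 mm below its top. The grip is 14 mm thick along the fixture's x, 40 mm wide along y, free before and behind. With the head at its middle setting this point's x in the fixture's frame is -40 mm on the stop, -42 mm pulled back on the closed pawl, -66 mm at the first catch. Pushing takes 1 to 3 N, up to 8 N over a tooth.
- nest (a point): Centre of the nest's seat, on the slide, 123 mm ahead of the grip, 30 mm above the bench: steel, 44 mm diameter. Four brass pins of 6 mm stand round it at +-55 and +-125 degrees from the fixture's x, 11 mm above the seat, the upper 6 mm tapered, 1.2 mm clear of the seated bearing. Room for fingers before and behind the bearing (along the fixture's x), not at its sides.
- bearing_center (a point): Centre (7 mm above its underside) of the small bright steel ball bearing, 52 mm outside diameter, 14 mm high, 0.13 kg, lying flat on the bench to the right of the fixture; round, any yaw will do. Seated, this point is 7 mm above nest.
- bearing: The same bearing; origin at the centre of its underside, z its axis.
- dark_bearing: Bystander: larger dark ball bearing, 68 mm diameter, 18 mm high, on the bench to the left.
- bronze_ring: Bystander: bronze ring, 66 mm diameter, 8 mm high, on the bench to the left.
- grease_jar: Bystander: white jar with a blue lid, 64 mm diameter, 72 mm high, on the bench to the right.
- carton: Bystander: small red carton 55 x 75 x 22 mm, on the bench to the right.
- head_block: Small dark block with a setting screw at the far end of the bed, fixed (x = 212 mm in the fixture's frame); the given point lies on the bed at x = 50 mm. It carries the gauge head: hard stop, pawl and dial gauge (top 49 mm) in one piece. The screw has set the head, and with it catches and home, up to 12 mm either way of the middle; the setting is not given, so home must be felt. It stays fixed.
- pawl (a joint): Angle of the red sprung pawl, a 50 mm lever on a vertical pin beside the left rail (top 41 mm high), tip pointing to the gauge and inward: 0 rad closed, 0.16 on top of a tooth. Its spring presses the tip inward with 3 to 5 N. Teeth going toward the gauge lift it; closing behind a tooth it clicks, the push drops, and it blocks the return. At home the slide has 2 mm of play between pawl and stop.
- gauge_plunger (a joint): How far the dial gauge's soft plunger (about 1 N) is pushed in, in m: 0 while nothing touches it; a bearing in the nest pushes it in by 4 to 10 mm when the slide is home, and does not reach it at the first catch.
Mind the look-alikes: they are no part of the job. What is shaped like the bearing but yellow is not meant.

How it is judged (in metres and radians):
On the way, in this order (a step that is already met when the one before it is completed fails the run):
1. the bearing lies flat in the nest, between the pins, and is released, the slide still short of the gauge (horizontal distance between bearing_center and nest below 0.003 m and z of bearing_center in the frame of nest between 0.005 and 0.0085 m and angle between bearing's own z axis and vertical below 0.08 rad and contact force between the fingers and bearing below 0.1 N and value of joint gauge_plunger below 0.001 m), for 0.2 s.
2. the slide is home: the bearing pushes the gauge's plunger in and the pawl has closed behind the second tooth (horizontal distance between bearing_center and nest below 0.003 m and z of bearing_center in the frame of nest between 0.005 and 0.0085 m and angle between bearing's own z axis and vertical below 0.08 rad and value of joint pawl below 0.04 rad and value of joint gauge_plunger above 0.002 m), for 0.2 s.
3. the slide is pulled back on the closed pawl, which carries at least 6 N (value of joint pawl below 0.04 rad and value of joint gauge_plunger above 0.002 m and contact force between slide and pawl above 6 N), for 0.2 s.
At the end, for the whole second after the job is handed in: Slide home: pawl closed (under 0.04 rad) behind the second tooth and gauge plunger pushed in over 2 mm by the bearing; bearing flat in the nest (within 3 mm of its centre, 5 to 8.5 mm above the seat, tilt under 0.08 rad); slide and bearing at rest (all of step 2 and linear speed of each of slide, bearing below 0.01 m/s); the robot touches nothing.
It fails at once if the slide loads the stop or the pawl with more than 15 N (contact force between slide and head_block above 15 N).
It fails at once if a bystander is moved by more than 30 mm (distance of any of dark_bearing, bronze_ring, grease_jar, carton from where it was at the start of the episode above 0.03 m).
It also fails if it takes over 72 s, if anything falls off the work surface, if the arm or the gripper's body presses on something with over 40 N, if the wrist force passes 120 N, or if a joint passes its speed limit or range.

## Working session

There is one attempt and no reset: what is moved stays moved. The work goes in short steps, Python scripts to look and compute and a tool call to move; the robot and the scene stay as the last step left them, time stands still between calls to the robot, and variables do not carry over. Pictures are saved under pics/ and viewed, at most 10 in all, crops included, and the job is handed in when it is done.

Besides the shell and the picture viewer there is one more tool, called after ">>>" as name(argument=value, ...) on one line, values as JSON. send_rows: Moves the arm, as the interface text tells. Scaled input: -1 to 1 covers 0.5 m each way for a shift and pi/2 rad each way for a turn. Its arguments: {"type":"object","properties":{"series":{"type":"array"},"hand":{"type":"number"}},"required":["series"]}

```bash
ls; mkdir -p pics; cat > h.py <<'E'
import numpy as np, cv2
from bench import sensors, eyes, ctrl
def save(p,n): cv2.imwrite('pics/'+n+'.png', p['frame'][:,:,::-1])
def px(p,w):
    R=np.array(p['attitude'],float); 
    if R.shape!=(3,3):
        from scipy.spatial.transform import Rotation as Ro
        R=Ro.from_euler('xyz',R.ravel()).as_matrix() if R.size==3 else Ro.from_quat(R).as_matrix()
    c=R.T@(np.array(w,float)-np.array(p['eye'])); c=c*[1,-1,-1]
    q=np.array(p['camera_matrix'])@c; return q[:2]/q[2]
def ray(p,u,v,z):
    from scipy.spatial.transform import Rotation as Ro
    R=np.array(p['attitude'],float)
    if R.shape!=(3,3): R=Ro.from_euler('xyz',R.ravel()).as_matrix()
    d=np.linalg.inv(np.array(p['camera_matrix']))@[u,v,1]; d=R@(d*[1,-1,-1]); e=np.array(p['eye'],float)
    return e+d*(z-e[2])/d[2]
E
cat > a.py <<'E'
from h import *
print(sensors.get_state()); print(ctrl.hold_point_z)
for n in('top','side'):
    p=eyes.capture(n); save(p,n+'1'); print({k:v for k,v in p.items() if k!='frame'})
    for l in ['fixture','slide','grip','nest','bearing_center','bearing','dark_bearing','bronze_ring','grease_jar','carton','head_block','pawl']:
        for r in eyes.tip_of(p,l)[:3]: print(n,l,np.round(r['location']),round(r['score'],2),np.round(px(p,r['location'])))
E
python3 a.py
```

```text
pics
{'time': 0.0, 'qpos': array([-1.34380058e+00,  2.59355441e-01,  1.53612104e+00,  2.56054090e-05,
        1.34800097e+00, -2.02795112e-01]), 'joint_velocities': array([ 0.00028501, -0.00049067,  0.00079018, -0.00048898,  0.00068693,
        0.00068338]), 'joint_torque': array([ 1.42804956e-04, -4.46029258e+01, -2.90568656e+01, -1.93529154e-04,
        1.16263746e-02, -1.87944346e-05]), 'ee_pos': array([ 229.15064254, -499.74239719,  403.85246568]), 'ee_rot': array([-3.13975151e+00, -4.04063618e-04,  4.29784803e-01]), 'ft_force': array([ 0.32339207, -0.22467412,  0.17498376]), 'torque': array([-0.04739874,  0.0059509 ,  0.0091866 ]), 'gripper_force': 0.0, 'width': 1.0014064071524538}
154.70000000000002
{'camera_matrix': array([[486.10124985,   0.        , 252.62897922],
       [  0.        , 486.10124985, 189.65924575],
       [  0.        ,   0.        ,   1.        ]]), 'eye': array([ 262.98170549,   13.84800531, 1512.65157849]), 'attitude': array([ 0.1457985 ,  0.0113046 , -1.58401469]), 'shot': 1}
top fixture [620.  67.   1.] 0.86 [240. 148.]
top fixture [ 435. -179.    6.] 0.
[... 386 characters left out ...]

top bearing [452. -83.  -2.] 0.55 [288. 200.]
top dark_bearing [673. 334.   2.] 0.68 [156. 133.]
top bronze_ring [580. 288.   2.] 0.49 [170. 161.]
top bronze_ring [ 432. -181.   10.] 0.2 [320. 205.]
top grease_jar [ 266. -294.   -0.] 0.54 [358. 259.]
top carton [ 323. -205.   -2.] 0.78 [328. 241.]
top head_block [665.  82.  10.] 0.71 [235. 133.]Traceback (most recent call last):
  File "a.py", line 6, in <module>
    for r in eyes.tip_of(p,l)[:3]: print(n,l,np.round(r['location']),round(r['score'],2),np.round(px(p,r['location'])))
             ~~~~~~~~~~~^^^^^
ValueError: it knows: bearing, bearing_center, bronze_ring, carton, dark_bearing, fixture, grease_jar, grip, head_block, nest, slide
```

```bash
cat > a.py <<'E'
from h import *
p=eyes.capture('side'); save(p,'side1'); print(p['eye'],p['attitude'])
for l in ['fixture','slide','grip','nest','bearing_center','head_block']:
    for r in eyes.tip_of(p,l)[:3]: print(l,np.round(r['location']),round(r['score'],2),np.round(px(p,r['location'])))
t=cv2.imread('pics/top1.png')
cv2.imwrite('pics/topc.png',cv2.resize(t[80:300,130:400],None,fx=2.7,fy=2.7,interpolation=cv2.INTER_CUBIC))
E
python3 a.py
```

```text
[278.96895812 794.4074338  798.66860597] [ 0.82846286  0.020307   -2.89110458]
fixture [623.  69.  -2.] 0.62 [209. 212.]
fixture [616.  65.  30.] 0.22 [211. 204.]
slide [568.  48.  11.] 0.97 [228. 207.]
grip [493.  33.  54.] 0.72 [253. 197.]
grip [ 266. -296.   -1.] 0.59 [340. 155.]
nest [616.  67.  29.] 0.61 [210. 204.]
bearing_center [ 432. -171.    9.] 0.64 [287. 169.]
bearing_center [448. -86.   6.] 0.59 [277. 185.]
head_block [669.  82.  12.] 0.98 [192. 209.]
head_block [626.  68.  -3.] 0.25 [208. 212.]
```

View pics/topc.png

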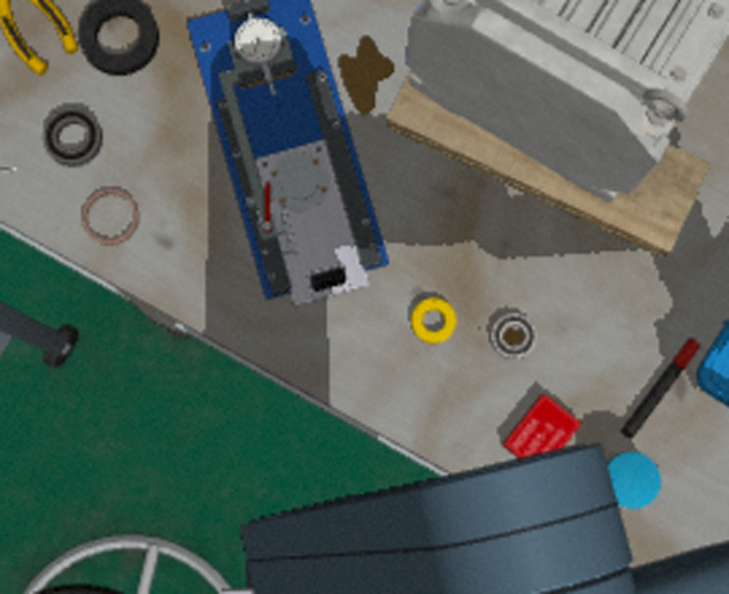

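View pics/side1.png

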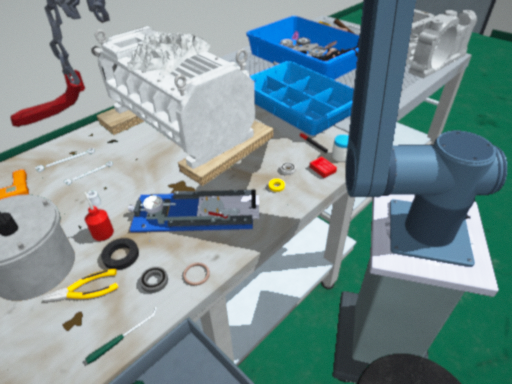

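```bash
cat > a.py <<'E'
from h import *
t=cv2.imread('pics/top1.png'); p=eyes.capture('top')
a=cv2.resize(t[185:225,300:340],None,fx=10,fy=10,interpolation=cv2.INTER_CUBIC)
b=cv2.resize(t[125:195,225:265],(400,700),interpolation=cv2.INTER_CUBIC)
a=cv2.copyMakeBorder(a,0,200,0,0,cv2.BORDER_CONSTANT)
cv2.imwrite('pics/close.png',np.hstack([a,b[:600]]))
f=lambda u,v,z: ray(p,130+(u+.5)/2.7-.5,80+(v+.5)/2.7-.5,z)
L=f(190,17,12),f(268,297,12); R=f(308,0,12),f(387,265,12)
for A,B in(L,R): d=A-B; print(A,B,np.degrees(np.arctan2(d[1],d[0])))
print(sensors.get_state()['time'])
E
python3 a.py
```

```text
[824.04135859 192.99498242  12.        ] [484.57551615 101.84271039  12.        ] 15.030337156121387
[842.79300356  51.78870326  12.        ] [520.01756146 -36.41432798  12.        ] 15.283758297893446
1.0
```

View pics/close.png

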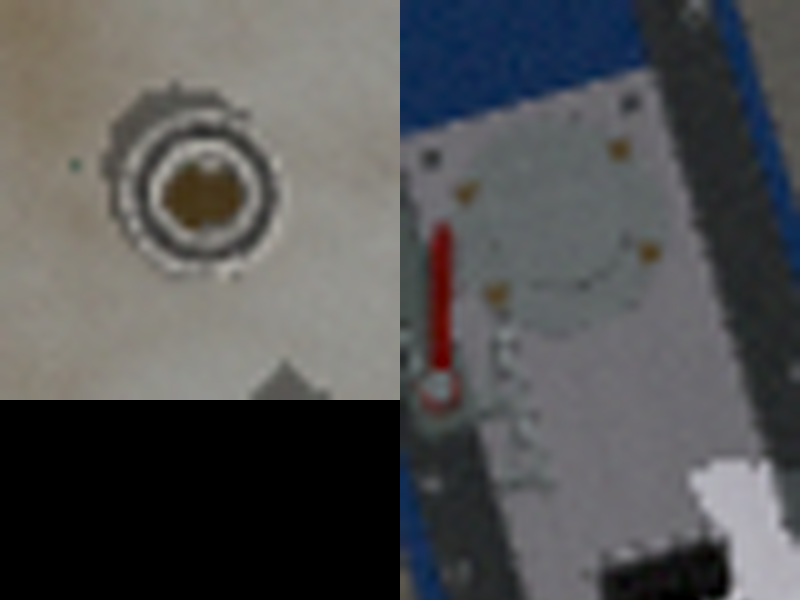

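```bash
cat > a.py <<'E'
from h import *
p=eyes.capture('top')
print('bearing',ray(p,319.5,203.8,12))
P=[ray(p,225+u/10-.45,125+v/10-.45,40) for u,v in((65,193),(218,150),(97,293),(250,252))]
print(np.round(P,1),'nest',np.mean(P,0)); an=lambda d:np.degrees(np.arctan2(d[1],d[0]))
print(an(P[0]-P[2]),an(P[1]-P[3]),an(P[0]-P[1])-90,an(P[2]-P[3])-90)
for u,v in((233,544),(328,572),(200,575)): print('grip edge',ray(p,225+u/10-.5,125+v/10-.5,72))
s=eyes.capture('side')
for l in('bearing_center','nest','grip'):
  for r in eyes.tip_of(p,l)[:2]+eyes.tip_of(s,l)[:2]: print(l,np.round(r['location'],1),r['score'])
c=cv2.imread('pics/side1.png')
a=cv2.resize(c[150:190,265:305],(400,400),interpolation=cv2.INTER_CUBIC)
b=cv2.resize(c[180:230,190:265],(750,500),interpolation=cv2.INTER_CUBIC)
cv2.imwrite('pics/close2.png',np.vstack([cv2.resize(np.hstack([a,np.zeros((400,350,3),np.uint8)]),None,fx=.6,fy=.6),cv2.resize(b,None,fx=.6,fy=.6)]))
E
python3 a.py
```

```text
bearing [ 436.13516928 -178.95936617   12.        ]
[[624.3  92.8  40. ]
 [637.2  45.1  40. ]
 [592.4  83.1  40. ]
 [604.6  35.5  40. ]] nest [614.6167111   64.11323026  40.        ]
16.913311919082165 16.328480233549254 15.184702110207283 14.435736876451543
grip edge [507.63766469  41.41896903  72.        ]
grip edge [498.68145872  12.99328226  72.        ]
grip edge [498.34791814  51.44126902  72.        ]
bearing_center [ 427.2 -178.8    6. ] 0.67
bearing_center [454.  -87.4   8. ] 0.43
bearing_center [449.8 -89.8   8.1] 0.53
bearing_center [ 432.5 -176.8    7.8] 0.48
nest [616.7  66.6  30.8] 0.92
nest [614.5  63.2  26.1] 0.74
nest [492.   31.8  56.5] 0.18
grip [493.5  34.7  58.6] 0.84
grip [493.8  32.4  56.1] 0.85
```

View pics/close2.png

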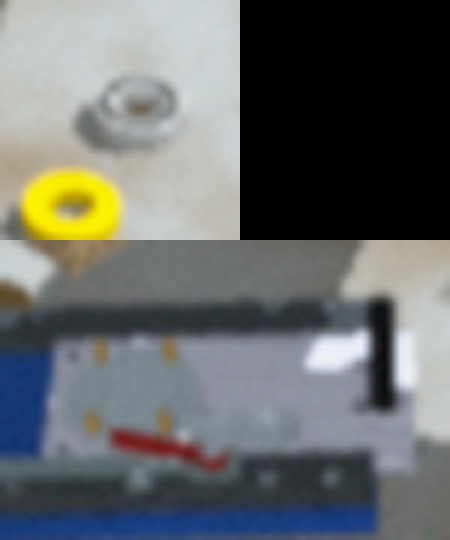

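```bash
cat > a.py <<'E'
from h import *
s=eyes.capture('side')
print('bearing',ray(s,287.6,167.9,9)); print('nest',ray(s,211.3,203.8,36))
a=sensors.get_state(); print(a['ee_pos'],a['ee_rot'],a['time'])
E
cat > mv.py <<'E'
# usage: python3 mv.py x y z yaw  -> scaled shift in current tool frame and turn
import sys; from h import *
from scipy.spatial.transform import Rotation as Ro
a=sensors.get_state(); t=[float(v) for v in sys.argv[1:5]]
R=Ro.from_euler('xyz',a['ee_rot']).as_matrix()
d=R.T@(np.array(t[:3])-a['ee_pos']); print('mm',np.round(d,1),'scaled',np.round(d/500,4),'turn',round(-(t[3]-a['ee_rot'][2])/(np.pi/2),4))
print(np.round(a['ee_pos'],1),np.round(a['ee_rot'],4),np.round(a['ft_force'],2),a['width'],a['gripper_force'],a['time'])
E
python3 a.py; python3 mv.py 434.5 -178 260 0.2635
```

```text
bearing [ 430.24301142 -175.55944846    9.        ]
nest [610.80326801  71.06431281  36.        ]
[ 229.1970337  -499.96599997  404.70930028] [-3.14159017e+00  6.70134405e-06  4.29809210e-01] 1.45
mm [ 320.8 -207.1  144.7] scaled [ 0.6416 -0.4143  0.2894] turn 0.1059
[ 229.2 -500.   404.7] [-3.1416  0.      0.4298] [-0.12 -0.13 -0.24] 1.00085381762462 0.0 1.45
```

>>> send_rows(series=[[0.0917,-0.0592,0.0413,0],[0.0917,-0.0592,0.0413,0],[0.0917,-0.0592,0.0413,0],[0.0917,-0.0592,0.0413,0],[0.0917,-0.0592,0.0413,0],[0.0917,-0.0592,0.0413,0],[0.0917,-0.0592,0.0413,0],[0,0,0,0.1059]], hand=0.75)

```text
time: 2.45
ee_pos: [435.4, -174.2, 258.7]
ee_rot: [-3.138, 0.002, 0.265]
ft_force: [0.2, -1.1, 0.8]
width: 0.874
gripper_force: 0.0
```

```bash
python3 mv.py 433 -177.3 174 0.2635
```

```text
mm [-3.   2.7 84.7] scaled [-0.006   0.0054  0.1693] turn 0.0011
[ 435.4 -174.2  258.7] [-3.1384e+00  1.6000e-03  2.6520e-01] [ 0.23 -1.12  0.83] 0.873932969256306 0.0 2.45
```

>>> send_rows(series=[[-0.006,0.0054,0.08,0],[0,0,0.06,0],[0,0,0.02,0],[0,0,0,0]])

```text
time: 2.95
ee_pos: [432.5, -181.4, 180.0]
ee_rot: [-3.141, 0.001, 0.263]
ft_force: [0.6, 0.6, 0.6]
width: 0.875
gripper_force: 0.0
```

```bash
python3 mv.py 433 -177.3 174 0.2635
```

```text
mm [ 1.6 -3.8  6. ] scaled [ 0.0031 -0.0076  0.0121] turn -0.0001
[ 432.5 -181.4  180. ] [-3.1409e+00  6.0000e-04  2.6330e-01] [0.6  0.58 0.63] 0.8749659984741993 0.0 2.95
```

>>> send_rows(series=[[0.0031,-0.0076,0.0121,0],[0,0,0,0]])

```text
time: 3.2
ee_pos: [433.0, -177.0, 174.5]
ee_rot: [3.141, -0.0, 0.264]
ft_force: [-0.2, -0.1, -0.1]
width: 0.877
gripper_force: 0.0
```

>>> send_rows(series=[[0,0,0,0],[0,0,0,0],[0,0,0,0],[0,0,0,0]], hand=0.0)

```text
time: 3.7
ee_pos: [433.2, -177.3, 175.2]
ee_rot: [3.141, -0.001, 0.263]
ft_force: [-0.9, 2.2, 8.2]
width: 0.575
gripper_force: 60.8
```

>>> send_rows(series=[[0,0,0,0],[0,0,-0.006,0],[0,0,0,0]], hand=0.75)

```text
time: 4.08
ee_pos: [433.0, -177.3, 177.3]
ee_rot: [3.141, -0.0, 0.263]
ft_force: [0.2, 0.4, -0.3]
width: 0.875
gripper_force: 0.0
```

>>> send_rows(series=[[0,0,0,-0.115],[0,0,0,-0.115],[0,0,0,-0.115],[0,0,0,-0.115],[0,0,0,-0.115],[0,0,0,-0.115],[0,0,0,-0.115],[0,0,0,-0.115]])

```text
time: 5.08
ee_pos: [432.9, -177.2, 177.0]
ee_rot: [-3.141, -0.0, 1.715]
ft_force: [0.4, 0.3, 0.2]
width: 0.873
gripper_force: 0.0
```

>>> send_rows(series=[[0,0,0,-0.08],[0,0,0,0],[0,0,0,0]])

```text
time: 5.45
ee_pos: [432.9, -177.2, 177.1]
ee_rot: [-3.142, -0.0, 1.832]
ft_force: [-0.7, -0.1, 0.2]
width: 0.87
gripper_force: 0.0
```

>>> send_rows(series=[[0,0,0,0],[0,0,0,0],[0,0,0,0],[0,0,0,0]], hand=0.0)

```text
time: 5.95
ee_pos: [432.9, -177.1, 177.7]
ee_rot: [3.141, 0.0, 1.834]
ft_force: [-1.9, 0.3, 6.3]
width: 0.571
gripper_force: 60.6
```

```bash
python3 mv.py 433 -177.3 177 1.834; cat > a.py <<'E'
from h import *
t=eyes.capture('top');s=eyes.capture('side');save(t,'t2');save(s,'s2')
a=cv2.resize(t['frame'][175:235,285:345,::-1],(400,400),interpolation=cv2.INTER_CUBIC)
b=cv2.resize(s['frame'][140:200,255:315,::-1],(400,400),interpolation=cv2.INTER_CUBIC)
cv2.imwrite('pics/g2.png',np.hstack([a,b]))
E
python3 a.py
```

```text
mm [-0.2  0.   0.7] scaled [-0.0004  0.      0.0014] turn -0.0002
[ 432.9 -177.1  177.7] [3.1415e+00 2.0000e-04 1.8336e+00] [-1.91  0.3   6.25] 0.5710451669878108 60.618148310895776 5.95
```

View pics/g2.png

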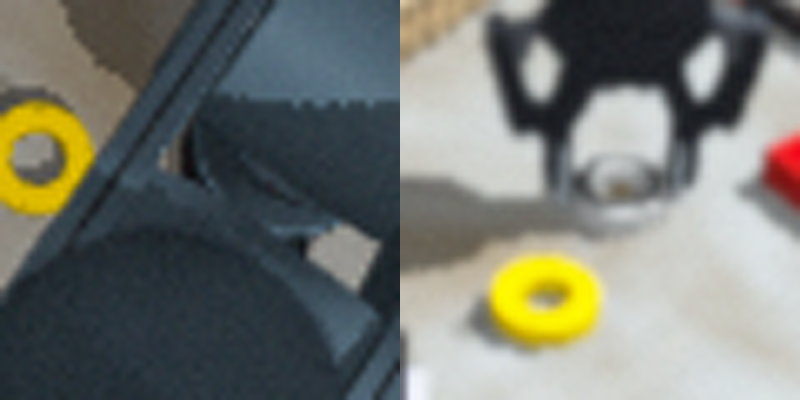

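>>> send_rows(series=[[0,0,0,0],[0,0,0,0],[0,0,-0.03,0],[0,0,-0.1,0],[0,0,-0.12,0]], hand=0.75)

```text
time: 6.68
ee_pos: [432.5, -176.9, 302.4]
ee_rot: [-3.139, -0.003, 1.834]
ft_force: [1.6, -0.4, 0.1]
width: 0.879
gripper_force: 0.0
```

>>> send_rows(series=[[-0.074,-0.08,-0.02,0],[-0.074,-0.08,-0.02,0],[-0.074,-0.08,-0.02,0],[-0.074,-0.08,-0.02,0],[-0.074,-0.08,-0.02,0],[-0.074,-0.08,-0.02,0]])

```text
time: 7.42
ee_pos: [257.8, -455.4, 362.3]
ee_rot: [3.141, -0.0, 1.834]
ft_force: [2.1, -0.6, 0.3]
width: 0.876
gripper_force: 0.0
```

```bash
cat > a.py <<'E'
from h import *
P={}
for n in('top','side'):
    f=[eyes.capture(n) for _ in range(3)]; p=f[-1]; m=np.mean([q['frame'].astype(float) for q in f],0); save(p,n+'3'); np.save(n+'3.npy',m); P[n]=p
    b,z=eyes.tip_of(p,'bearing_center'),eyes.tip_of(p,'nest')
    print(n,[np.round(r['location'],1) for r in b[:2]+z[:1]])
    R0=np.array([432.9,-177.1,14]); u0=px(p,R0); print('expected px',u0,px(p,[614.5,66.6,40]))
    c=lambda q,r:cv2.resize(m[int(q[1])-r:int(q[1])+r,int(q[0])-r:int(q[0])+r,::-1].clip(0,255).astype(np.uint8),(400,400),interpolation=cv2.INTER_CUBIC)
    P[n+'i']=np.hstack([c(u0,16),c(px(p,[614.5,66.6,36]),16)]); print([ (int(px(p,q)[0])-16,int(px(p,q)[1])-16) for q in (R0,[614.5,66.6,36])])
cv2.imwrite('pics/cal.png',cv2.resize(np.vstack([P['topi'],P['sidei']]),(600,600),interpolation=cv2.INTER_AREA))
print(sensors.get_state()['time'])
E
python3 a.py
```

```text
top [array([ 433.9, -176.8,    5.3]), array([450.5, -87. ,   8.2]), array([615.9,  65.9,  28.8])]
expected px [319.01428847 204.77119142] [239.50033828 146.79020489]
[(303, 188), (223, 131)]
side [array([ 432.1, -172.6,    9.5]), array([450.1, -85.1,   6.4]), array([613.7,  64.7,  29.5])]
expected px [286.95885939 166.33558284] [210.47260765 201.57840839]
[(270, 150), (194, 186)]
7.925
```

View pics/cal.png

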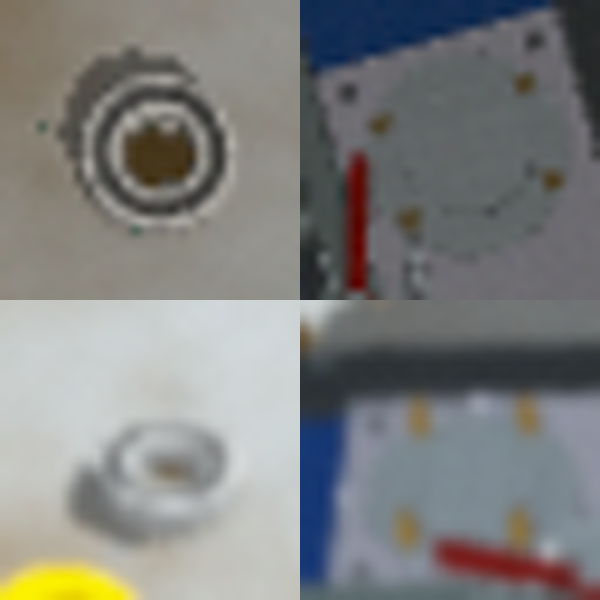

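```bash
cat > a.py <<'E'
from h import *
from scipy.optimize import least_squares
yaw=np.radians(15.1); out=[]
for n in('top','side'):
    p=eyes.capture(n); print(n,'f',p['camera_matrix'][0,0]); m=np.load(n+'3.npy').astype(np.float32)
    pc=px(p,[612,67.5,36]); x0,y0=int(pc[0])-16,int(pc[1])-16; c=m[y0:y0+32,x0:x0+32]
    w=(np.minimum(c[...,0],c[...,1])-c[...,2])-8; w[(c[...,0]-c[...,1])>60]=0; w=w.clip(0)
    def pins(N,yw):
        o=[]
        for a in np.radians([55,125,-125,-55]):
            q=np.array([N[0]+30.2*np.cos(a+yw),N[1]+30.2*np.sin(a+yw)]); pts=[]
            for z,r in((30,3),(35,3),(41,1.2)): pts+=[px(p,[q[0]+r*np.cos(t),q[1]+r*np.sin(t),z]) for t in np.linspace(0,6.3,13)]
            h=cv2.convexHull(np.float32(pts)); M=cv2.moments(h); o.append([M['m10']/M['m00'],M['m01']/M['m00']])
        return np.array(o)
    P0=pins([612,67.5],yaw); C=[]
    yy,xx=np.mgrid[y0:y0+32,x0:x0+32]
    for q in P0:
        for _ in range(6):
            g=w*(np.hypot(xx-q[0],yy-q[1])<4); q=np.array([(g*xx).sum(),(g*yy).sum()])/g.sum()
        C.append(q)
    C=np.array(C); r=least_squares(lambda v:(pins(v[:2],v[2])-C).ravel(),[612,67.5,yaw]); print(np.round(C,2).tolist(),'fit nest',r.x,np.degrees(r.x[2]),np.round(r.fun,2))
    # overlays
    def ov(c0,pts):
        u=px(p,c0); a,b=int(u[0])-16,int(u[1])-16; k=12
        im=cv2.resize(m[b:b+32,a:a+32,::-1].clip(0,255).astype(np.uint8),None,fx=k,fy=k,interpolation=cv2.INTER_CUBIC)
        for L in pts: cv2.polylines(im,[np.int32([((px(p,w)-[a,b])+.5)*k for w in L])],True,(0,0,255),1)
        return im
    ci=lambda x,y,z,r:[[x+r*np.cos(t),y+r*np.sin(t),z] for t in np.linspace(0,6.28,40)]
    out.append(np.hstack([ov([432.9,-177.1,7],[ci(432.9,-177.1,14,26),ci(432.9,-177.1,0,26)]),ov([*r.x[:2],36],[ci(r.x[0]+30.2*np.cos(a+r.x[2]),r.x[1]+30.2*np.sin(a+r.x[2]),z,q) for a in np.radians([55,125,-125,-55]) for z,q in((30,3),(41,1.5))])]))
cv2.imwrite('pics/ov.png',cv2.resize(np.vstack(out),(600,600),interpolation=cv2.INTER_AREA))
E
python3 a.py
```

```text
top f 486.10124985313007
[[231.25, 143.66], [234.29, 153.93], [249.5, 149.71], [246.51, 139.45]] fit nest [6.16599871e+02 6.61773026e+01 2.86207843e-01] 16.398501465349153 [-0.72  0.16 -0.55  0.25 -0.56 -0.14 -0.84 -0.23]
side f 374.9860967797984
[[204.85, 210.14], [216.85, 210.08], [217.66, 197.85], [206.32, 198.2]] fit nest [6.11854989e+02 6.76125357e+01 2.64662827e-01] 15.164062965767975 [-0.05 -0.55 -0.03 -0.78  0.16 -0.37 -0.12 -0.43]
```

View pics/ov.png

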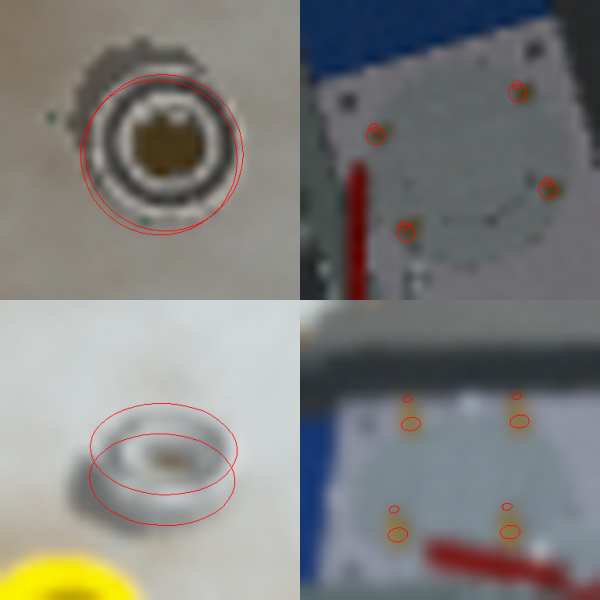

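```bash
cat > b.py <<'E'
from h import *
from scipy.optimize import least_squares
from scipy.ndimage import map_coordinates
yaw=np.radians(15.1); T=np.linspace(0,2*np.pi,72,endpoint=False)
C={'top':[[231.25,143.66],[234.29,153.93],[249.5,149.71],[246.51,139.45]],'side':[[204.85,210.14],[216.85,210.08],[217.66,197.85],[206.32,198.2]]}
for n in('top','side'):
    p=eyes.capture(n); g=np.load(n+'3.npy').mean(2)
    best=[]
    for r in np.arange(15,24,.5):
        L=[np.array([px(p,[432.9+q*np.cos(t),-177.1+q*np.sin(t),13.5]) for t in T]) for q in(r-4.5,r,r+4.5)]
        for du in np.arange(-2,2.01,.1):
            for dv in np.arange(-2,2.01,.1):
                s=[map_coordinates(g,[l[:,1]+dv,l[:,0]+du],order=1) for l in L]
                best.append((np.minimum(s[0],s[2]).mean()-s[1].mean(),r,du,dv))
    best.sort(reverse=True); b=np.array(best[:15]); off=b[:,2:].mean(0); print(n,'ring r',b[:,1].mean(),'offset',off)
    def pins(v):
        o=[]
        for a in np.radians([55,125,-125,-55]):
            q=np.array(v[:2])+30.2*np.array([np.cos(a+v[2]),np.sin(a+v[2])]); 
            # front-surface centroid approx: axis point z=35.3, shifted 1 mm toward camera horizontally
            e=p['eye'][:2]-q; h=np.linalg.norm(e); k=1.2 if n=='side' else .3
            o.append(px(p,[*(q+k*e/h),35.5]))
        return np.array(o)
    for o in(np.zeros(2),off):
        r=least_squares(lambda v:(pins(v)-np.array(C[n])+o).ravel(),[612,67,yaw],x_scale=[1,1,.01]); x,y,w=r.x
        print('  nest',np.round(r.x,3),np.degrees(w),'along/lat',np.round([x*np.cos(yaw)+y*np.sin(yaw),-x*np.sin(yaw)+y*np.cos(yaw)],1),np.round(r.fun,2))
E
python3 b.py; python3 mv.py 432.9 -177.1 300 1.834
```

```text
top ring r 19.3 offset [ 0.56       -1.19333333]
  nest [6.16185e+02 6.40340e+01 2.63000e-01] 15.09557531934959 along/lat [611.6 -98.7] [ 0.01 -0.06 -0.06  0.13  0.04  0.06  0.01 -0.12]
  nest [6.12411e+02 6.58150e+01 2.64000e-01] 15.098291781715435 along/lat [608.4 -96. ] [ 0.   -0.07 -0.06  0.13  0.04  0.06  0.01 -0.12]
side ring r 18.2 offset [0.01333333 0.18      ]
  nest [6.10913e+02 7.00900e+01 2.65000e-01] 15.164938427382712 along/lat [608.1 -91.5] [-0.05  0.   -0.01 -0.23  0.18  0.15 -0.13  0.08]
  nest [6.11199e+02 6.93880e+01 2.65000e-01] 15.164743028884942 along/lat [608.2 -92.2] [-0.05 -0.   -0.01 -0.23  0.18  0.16 -0.12  0.09]
mm [221.6 239.7  62.2] scaled [0.4432 0.4794 0.1243] turn 0.0008
[ 259.4 -453.6  362.2] [3.1416 0.     1.8352] [ 0.97 -0.58  1.45] 0.8774140876926951 0.0 8.125
```

>>> send_rows(series=[[0.074,0.08,0.02,0],[0.074,0.08,0.02,0],[0.074,0.08,0.02,0],[0.074,0.08,0.02,0],[0.074,0.08,0.02,0],[0.074,0.08,0.02,0],[0,0,0,0]])

```text
time: 9.0
ee_pos: [433.9, -173.8, 301.5]
ee_rot: [-3.141, -0.002, 1.84]
ft_force: [-0.2, -0.6, 0.1]
width: 0.874
gripper_force: 0.0
```

```bash
python3 mv.py 432.9 -177.1 175.5 1.834
```

```text
mm [ -3.2  -1.8 126. ] scaled [-0.0064 -0.0036  0.2519] turn 0.0039
[ 433.9 -173.8  301.5] [-3.1411e+00 -1.9000e-03  1.8401e+00] [-0.16 -0.65  0.13] 0.8743957624697506 0.0 9.0
```

>>> send_rows(series=[[0,0,0.1,0],[0,0,0.1,0],[0,0,0,0],[0,0,0,0]])

```text
time: 9.5
ee_pos: [433.4, -178.2, 203.4]
ee_rot: [3.141, 0.001, 1.834]
ft_force: [0.1, -0.9, 0.2]
width: 0.871
gripper_force: 0.0
```

```bash
python3 mv.py 432.9 -177.1 175.5 1.834
```

```text
mm [ 1.2 -0.2 27.9] scaled [ 0.0024 -0.0004  0.0559] turn -0.0003
[ 433.4 -178.2  203.4] [3.1407e+00 1.2000e-03 1.8336e+00] [ 0.11 -0.87  0.24] 0.8712613054444494 0.0 9.5
```

>>> send_rows(series=[[0,0,0.045,0],[0,0,0.01,0],[0,0,0,0]])

```text
time: 9.88
ee_pos: [433.4, -177.6, 175.8]
ee_rot: [3.14, 0.001, 1.834]
ft_force: [-0.4, -0.0, 0.2]
width: 0.874
gripper_force: 0.0
```

```bash
python3 mv.py 432.9 -177.1 175.5 1.834
```

```text
mm [ 0.6 -0.3  0.3] scaled [ 0.0013 -0.0006  0.0007] turn 0.0001
[ 433.4 -177.6  175.8] [3.1404e+00 1.5000e-03 1.8341e+00] [-0.36 -0.03  0.25] 0.8740519308072786 0.0 9.875
```

>>> send_rows(series=[[0.0012,0,0,0],[0,0,0,0],[0,0,0,0],[0,0,0,0],[0,0,0,0]], hand=0.0)

```text
time: 10.5
ee_pos: [433.1, -176.8, 176.1]
ee_rot: [3.14, 0.002, 1.835]
ft_force: [-2.3, 1.5, 10.5]
width: 0.576
gripper_force: 60.2
```

```bash
python3 mv.py 612.2 66.3 275 1.8344
```

```text
mm [187.8 236.3 -98.9] scaled [ 0.3757  0.4727 -0.1978] turn 0.0001
[ 433.1 -176.8  176.1] [3.1405e+00 1.5000e-03 1.8346e+00] [-2.3   1.53 10.46] 0.5758497615790487 60.20971984398784 10.5
```

>>> send_rows(series=[[0,0,-0.1,0],[0,0,-0.1,0],[0.062,0.079,0,0],[0.063,0.079,0,0],[0.063,0.079,0,0],[0.063,0.079,0,0],[0.062,0.079,0,0],[0.062,0.078,0,0]])

```text
time: 11.5
ee_pos: [613.0, 67.6, 274.9]
ee_rot: [3.142, 0.0, 1.835]
ft_force: [1.0, 0.0, -0.4]
width: 0.576
gripper_force: 63.7
```

>>> send_rows(series=[[0,0,0.04,0],[0,0,0.04,0],[0,0,0,0]])

```text
time: 11.88
ee_pos: [611.3, 66.4, 233.0]
ee_rot: [-3.138, -0.001, 1.835]
ft_force: [0.5, 0.4, -0.9]
width: 0.576
gripper_force: 63.6
```

```bash
python3 mv.py 612.2 66.3 220 1.8344
```

```text
mm [-0.3  0.9 13. ] scaled [-0.0006  0.0017  0.026 ] turn 0.0002
[611.3  66.4 233. ] [-3.1376e+00 -1.4000e-03  1.8347e+00] [ 0.51  0.39 -0.85] 0.5758485242740571 63.646787949910504 11.875
```

>>> send_rows(series=[[0,0.0006,0.024,0],[0,0,0,0]])

```text
time: 12.12
ee_pos: [612.3, 65.9, 222.2]
ee_rot: [-3.141, -0.0, 1.834]
ft_force: [0.1, -0.9, -1.2]
width: 0.57
gripper_force: 63.7
```

```bash
python3 mv.py 612.2 66.3 220 1.8344; cat > a.py <<'E'
from h import *
s=eyes.capture('side');save(s,'s4'); a=sensors.get_state()['ee_pos']; zb=a[2]-176
m=cv2.imread('pics/s4.png'); o=cv2.imread('pics/side3.png'); u=px(s,[612,66,40]); x,y=int(u[0])-22,int(u[1])-22; k=9
f=lambda i:cv2.resize(i[y:y+44,x:x+44],None,fx=k,fy=k,interpolation=cv2.INTER_CUBIC)
A,B=f(m),f(o)
T=np.linspace(0,6.28,40)
for z in(zb,zb+14): cv2.polylines(A,[np.int32([(px(s,[a[0]+26*np.cos(t),a[1]+26*np.sin(t),z])-[x,y]+.5)*k for t in T])],True,(0,0,255),1)
cv2.polylines(B,[np.int32([(px(s,[612.2+26*np.cos(t),66.3+26*np.sin(t),30])-[x,y]+.5)*k for t in T])],True,(0,0,255),1)
cv2.imwrite('pics/hov.png',np.hstack([A,B]))
E
python3 a.py
```

```text
mm [ 0.4 -0.   2.2] scaled [ 0.0009 -0.      0.0045] turn -0.0003
[612.3  65.9 222.2] [-3.1407e+00 -3.0000e-04  1.8339e+00] [ 0.11 -0.89 -1.19] 0.5699156525936049 63.651581365193124 12.125
```

View pics/hov.png

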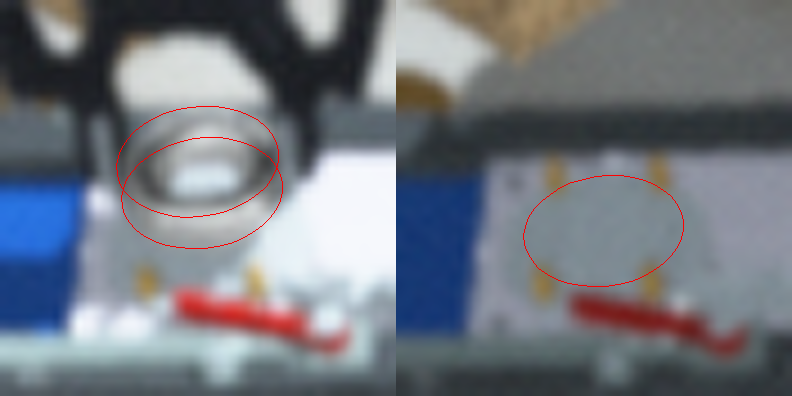

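>>> send_rows(series=[[0.0005,0,0.005,0],[0,0,0.005,0],[0,0,0.004,0],[0,0,0,0]])

```text
time: 12.68
ee_pos: [612.4, 66.3, 215.4]
ee_rot: [-3.141, -0.0, 1.834]
ft_force: [-0.4, 0.9, -0.5]
width: 0.576
gripper_force: 63.7
```

```bash
python3 mv.py 612.2 66.3 206 1.8344
```

```text
mm [ 0.  -0.2  9.4] scaled [ 0.     -0.0004  0.0188] turn -0.0001
[612.4  66.3 215.4] [-3.1412e+00 -2.0000e-04  1.8342e+00] [-0.43  0.89 -0.53] 0.5760965983376937 63.65116327035139 12.675
```

>>> send_rows(series=[[0,0,0.004,0],[0,0,0.003,0],[0,0,0,0]])

```text
time: 13.05
ee_pos: [612.4, 66.3, 211.9]
ee_rot: [-3.141, -0.0, 1.834]
ft_force: [-0.3, -0.6, -2.2]
width: 0.572
gripper_force: 63.7
```

>>> send_rows(series=[[0,0,0.003,0],[0,0,0.002,0],[0,0,0,0]])

```text
time: 13.42
ee_pos: [612.5, 66.3, 209.5]
ee_rot: [-3.141, -0.0, 1.834]
ft_force: [0.1, 0.7, -0.8]
width: 0.577
gripper_force: 63.7
```

>>> send_rows(series=[[0,0,0.002,0],[0,0,0.002,0],[0,0,0,0]])

```text
time: 13.8
ee_pos: [612.5, 66.3, 207.5]
ee_rot: [-3.141, -0.0, 1.834]
ft_force: [-0.1, 0.6, -0.5]
width: 0.577
gripper_force: 63.7
```

>>> send_rows(series=[[0,0,0.002,0],[0,0,0.001,0],[0,0,0,0]])

```text
time: 14.18
ee_pos: [612.5, 66.3, 206.3]
ee_rot: [3.141, 0.0, 1.834]
ft_force: [-0.4, -0.3, 0.4]
width: 0.578
gripper_force: 63.8
```

>>> send_rows(series=[[0,0,0.0015,0],[0,0,0,0]])

```text
time: 14.42
ee_pos: [612.5, 66.3, 206.2]
ee_rot: [3.141, 0.0, 1.834]
ft_force: [-3.0, -0.8, 6.0]
width: 0.573
gripper_force: 64.4
```

```bash
python3 mv.py 612.2 66.3 206 1.8344
```

```text
mm [ 0.  -0.3  0.2] scaled [ 0.0001 -0.0006  0.0004] turn -0.0
[612.5  66.3 206.2] [3.1412e+00 2.0000e-04 1.8343e+00] [-2.96 -0.78  6.04] 0.5727402136478669 64.36981486920558 14.425
```

>>> send_rows(series=[[0,0,0,0],[0,0,0,0],[0,0,0,0],[0,0,-0.02,0],[0,0,-0.1,0]], hand=0.75)

```text
time: 15.05
ee_pos: [611.2, 66.3, 263.1]
ee_rot: [-3.134, -0.003, 1.834]
ft_force: [0.5, 0.4, 0.1]
width: 0.873
gripper_force: 0.0
```

```bash
cat > a.py <<'E'
from h import *
s=eyes.capture('side');save(s,'s5'); a=sensors.get_state(); print(a['ee_pos'],a['time'])
for l in('bearing_center','nest','grip'): print(l,[np.round(r['location'],1) for r in eyes.tip_of(s,l)[:2]])
m=cv2.imread('pics/s5.png'); u=px(s,[570,55,40]); x,y=int(u[0])-45,int(u[1])-30
cv2.imwrite('pics/seat.png',cv2.resize(m[y:y+60,x:x+90],None,fx=8,fy=8,interpolation=cv2.INTER_CUBIC))
E
python3 a.py
```

```text
[614.12492752  66.33127031 272.61541018] 15.1
bearing_center [array([608.5,  63.7,  28.5]), array([613.2,  69. ,  37.7])]
nest [array([614.6,  64.7,  28.1])]
grip [array([493.3,  31.1,  60.1])]
```

View pics/seat.png

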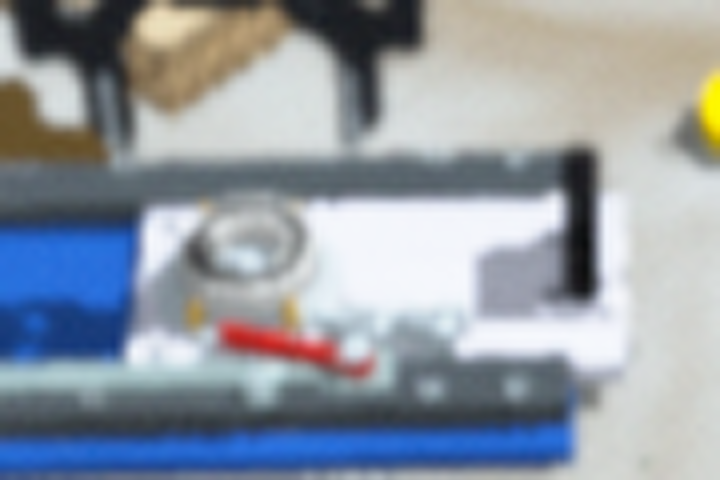

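```bash
python3 mv.py 493.7 34.2 270 1.8344
```

```text
mm [ 1.000e-01 -1.236e+02 -3.100e+00] scaled [ 1.000e-04 -2.471e-01 -6.300e-03] turn -0.0
[613.   66.3 267.3] [3.1381e+00 1.2000e-03 1.8343e+00] [-0.23  0.33 -1.36] 0.8740761124484806 0.0 15.25
```

>>> send_rows(series=[[0,-0.06,0,0],[0,-0.08,0,0],[0,-0.06,0,0],[0,-0.046,0,0],[0,0,0,0],[0,0,0,0]], hand=0.0)

```text
time: 16.0
ee_pos: [494.3, 34.3, 265.2]
ee_rot: [3.141, 0.0, 1.834]
ft_force: [0.8, -0.6, 0.4]
width: 0.504
gripper_force: 0.0
```

```bash
python3 mv.py 493.7 34.2 214 1.8344
```

```text
mm [ 0.1 -0.6 51.2] scaled [ 1.000e-04 -1.300e-03  1.024e-01] turn -0.0003
[494.3  34.3 265.2] [3.1412 0.     1.834 ] [ 0.78 -0.63  0.41] 0.5036680640442904 0.0 16.0
```

>>> send_rows(series=[[0,-0.001,0.04,0],[0,0,0.04,0],[0,0,0.022,0],[0,0,0,0]])

```text
time: 16.5
ee_pos: [493.5, 34.3, 213.6]
ee_rot: [-3.14, -0.001, 1.834]
ft_force: [0.2, 0.5, 0.4]
width: 0.498
gripper_force: 0.0
```

>>> send_rows(series=[[0,0,0,0],[0,0,0,0],[0,0,0,0]], hand=-0.45)

```text
time: 16.88
ee_pos: [493.5, 34.1, 214.9]
ee_rot: [3.141, 0.0, 1.834]
ft_force: [-0.4, 0.1, -1.1]
width: 0.272
gripper_force: 0.0
```

```bash
python3 mv.py 493.7 34.2 214 1.8344
```

```text
mm [-0.   0.2  0.9] scaled [-0.      0.0005  0.0018] turn -0.0001
[493.5  34.1 214.9] [3.1406e+00 5.0000e-04 1.8343e+00] [-0.36  0.13 -1.11] 0.27184173794653355 0.0 16.875
```

>>> send_rows(series=[[0,0.006,0,0],[0,0.008,0,0],[0,0.01,0,0],[0,0.01,0,0],[0,0.01,0,0],[0,0.01,0,0],[0,0.01,0,0],[0,0.008,0,0]])

```text
time: 17.88
ee_pos: [528.3, 43.6, 214.3]
ee_rot: [-3.141, -0.0, 1.834]
ft_force: [-1.6, -1.2, 1.2]
width: 0.271
gripper_force: 1.1
```

```bash
cat > f.py <<'E'
from h import *
a=sensors.get_state(); y=a['ee_rot'][2]; d=np.array([np.sin(y),-np.cos(y)]); e=np.array([np.cos(y),np.sin(y)])
print('along',round(a['ee_pos'][:2]@d,2),'lat',round(a['ee_pos'][:2]@e,2),'F along',round(a['ft_force'][:2]@d,2),'F lat',round(a['ft_force'][:2]@e,2),'Fz',round(a['ft_force'][2],2),'w',round(a['width'],3),a['gripper_force'],a['time'])
E
python3 f.py
```

```text
along 521.47 lat -95.49 F along -1.89 F lat -0.74 Fz 1.2 w 0.271 1.1418017372488976 17.875
```

>>> send_rows(series=[[0,0.005,0,0],[0,0.005,0,0],[0,0.005,0,0],[0,0.005,0,0],[0,0.005,0,0]])

```text
time: 18.5
ee_pos: [539.6, 46.3, 214.3]
ee_rot: [-3.139, 0.001, 1.835]
ft_force: [-5.1, -4.3, 2.2]
width: 0.276
gripper_force: 2.9
```

>>> send_rows(series=[[0,0.004,0,0],[0,0,0,0]])

```text
time: 18.75
ee_pos: [541.9, 46.8, 214.3]
ee_rot: [-3.14, 0.001, 1.834]
ft_force: [-3.5, -3.8, 2.2]
width: 0.278
gripper_force: 2.1
```

>>> send_rows(series=[[0,0.004,0,0],[0,0,0,0]])

```text
time: 19.0
ee_pos: [543.7, 47.4, 214.3]
ee_rot: [-3.14, 0.001, 1.835]
ft_force: [-3.9, -3.4, 0.8]
width: 0.276
gripper_force: 2.1
```

>>> send_rows(series=[[0,0.004,0,0],[0,0,0,0]])

```text
time: 19.25
ee_pos: [545.7, 47.9, 214.3]
ee_rot: [-3.14, 0.001, 1.835]
ft_force: [-3.2, -4.7, 1.9]
width: 0.277
gripper_force: 2.2
```

>>> send_rows(series=[[0,0.004,0,0],[0,0,0,0]])

```text
time: 19.5
ee_pos: [547.7, 48.5, 214.2]
ee_rot: [-3.141, 0.0, 1.834]
ft_force: [-3.0, -3.9, 0.1]
width: 0.276
gripper_force: 2.2
```

```bash
python3 f.py
```

```text
along 541.36 lat -95.89 F along -3.94 F lat -2.93 Fz 0.09 w 0.276 2.152353599667549 19.5
```

>>> send_rows(series=[[0,0.004,0,0],[0,0,0,0]])

```text
time: 19.75
ee_pos: [549.7, 49.2, 214.2]
ee_rot: [-3.141, 0.0, 1.834]
ft_force: [-3.5, -4.3, -0.4]
width: 0.274
gripper_force: 1.8
```

>>> send_rows(series=[[0,0.004,0,0],[0,0,0,0]])

```text
time: 20.0
ee_pos: [551.8, 49.9, 214.3]
ee_rot: [3.141, 0.0, 1.834]
ft_force: [-3.5, -2.1, -1.0]
width: 0.275
gripper_force: 1.5
```

>>> send_rows(series=[[0,0.004,0,0],[0,0,0,0]])

```text
time: 20.25
ee_pos: [553.5, 50.4, 214.3]
ee_rot: [-3.141, -0.0, 1.834]
ft_force: [-2.7, -3.0, 0.0]
width: 0.276
gripper_force: 1.9
```

>>> send_rows(series=[[0,0.004,0,0],[0,0,0,0]])

```text
time: 20.5
ee_pos: [555.8, 51.1, 214.4]
ee_rot: [3.141, -0.0, 1.834]
ft_force: [-2.2, -2.1, -1.5]
width: 0.271
gripper_force: 1.1
```

>>> send_rows(series=[[0,0.004,0,0],[0,0,0,0]])

```text
time: 20.75
ee_pos: [558.3, 51.8, 214.7]
ee_rot: [3.139, 0.0, 1.834]
ft_force: [0.9, -0.2, 0.9]
width: 0.283
gripper_force: 0.0
```

```bash
python3 f.py
```

```text
along 552.54 lat -95.22 F along 0.78 F lat -0.4 Fz 0.88 w 0.283 0.0 20.75
```

>>> send_rows(series=[[0,0.004,0,0],[0,0.004,0,0],[0,0,0,0]])

```text
time: 21.12
ee_pos: [560.7, 52.5, 214.3]
ee_rot: [-3.139, -0.0, 1.835]
ft_force: [-4.8, -1.3, 3.5]
width: 0.274
gripper_force: 2.6
```

>>> send_rows(series=[[0,0.004,0,0],[0,0.004,0,0],[0,0,0,0]])

```text
time: 21.5
ee_pos: [564.5, 53.6, 214.3]
ee_rot: [-3.139, -0.001, 1.835]
ft_force: [-4.4, -1.1, 2.4]
width: 0.274
gripper_force: 2.6
```

>>> send_rows(series=[[0,0.004,0,0],[0,0.004,0,0],[0,0,0,0]])

```text
time: 21.88
ee_pos: [568.4, 54.6, 214.3]
ee_rot: [-3.139, -0.001, 1.834]
ft_force: [-4.9, -1.8, 2.6]
width: 0.277
gripper_force: 2.5
```

>>> send_rows(series=[[0,0.004,0,0],[0,0.004,0,0],[0,0,0,0]])

```text
time: 22.25
ee_pos: [572.3, 55.7, 214.3]
ee_rot: [-3.139, -0.001, 1.834]
ft_force: [-4.3, -2.0, 3.0]
width: 0.278
gripper_force: 2.5
```

```bash
python3 f.py
```

```text
along 567.05 lat -95.36 F along -4.71 F lat -0.76 Fz 2.98 w 0.278 2.469145506620407 22.25
```

>>> send_rows(series=[[0,0.004,0,0],[0,0,0,0]])

```text
time: 22.5
ee_pos: [574.4, 56.3, 214.2]
ee_rot: [-3.14, -0.001, 1.834]
ft_force: [-5.0, -0.6, 1.9]
width: 0.276
gripper_force: 2.3
```

>>> send_rows(series=[[0,0.004,0,0],[0,0,0,0]])

```text
time: 22.75
ee_pos: [576.2, 56.8, 214.2]
ee_rot: [-3.14, -0.001, 1.834]
ft_force: [-5.3, -1.2, 3.1]
width: 0.277
gripper_force: 2.8
```

>>> send_rows(series=[[0,0.002,0,0],[0,0,0,0]])

```text
time: 23.0
ee_pos: [577.2, 57.1, 214.2]
ee_rot: [-3.14, -0.001, 1.834]
ft_force: [-4.6, -0.6, 2.3]
width: 0.274
gripper_force: 2.6
```

>>> send_rows(series=[[0,0.002,0,0],[0,0,0,0]])

```text
time: 23.25
ee_pos: [578.2, 57.4, 214.2]
ee_rot: [-3.14, -0.001, 1.834]
ft_force: [-5.4, -0.7, 2.2]
width: 0.276
gripper_force: 2.5
```

```bash
python3 f.py
```

```text
along 573.2 lat -95.27 F along -5.4 F lat 0.77 Fz 2.17 w 0.276 2.5491372495889664 23.25
```

>>> send_rows(series=[[0,0.002,0,0],[0,0,0,0]])

```text
time: 23.5
ee_pos: [579.2, 57.6, 214.2]
ee_rot: [-3.14, -0.001, 1.834]
ft_force: [-4.2, -0.4, 3.2]
width: 0.274
gripper_force: 2.5
```

>>> send_rows(series=[[0,0.001,0,0],[0,0,0,0]])

```text
time: 23.75
ee_pos: [579.7, 57.7, 214.3]
ee_rot: [-3.14, -0.001, 1.834]
ft_force: [-5.1, -0.4, 2.8]
width: 0.278
gripper_force: 2.7
```

>>> send_rows(series=[[0,0.001,0,0],[0,0,0,0]])

```text
time: 24.0
ee_pos: [580.2, 57.9, 214.2]
ee_rot: [-3.14, -0.001, 1.834]
ft_force: [-4.8, -0.6, 2.3]
width: 0.276
gripper_force: 2.5
```

```bash
python3 f.py
```

```text
along 575.22 lat -95.24 F along -4.77 F lat 0.62 Fz 2.29 w 0.276 2.516537234187126 24.0
```

>>> send_rows(series=[[0,0.001,0,0],[0,0,0,0]])

```text
time: 24.25
ee_pos: [580.8, 58.1, 214.2]
ee_rot: [-3.141, -0.001, 1.834]
ft_force: [-3.2, 0.4, 1.6]
width: 0.27
gripper_force: 2.2
```

>>> send_rows(series=[[0,0.001,0,0],[0,0,0,0]])

```text
time: 24.5
ee_pos: [582.2, 58.1, 214.5]
ee_rot: [3.14, 0.0, 1.834]
ft_force: [-1.0, 1.1, -0.4]
width: 0.274
gripper_force: 0.5
```

```bash
python3 f.py
```

```text
along 577.23 lat -95.54 F along -0.66 F lat 1.27 Fz -0.44 w 0.274 0.45538787730038166 24.5
```

>>> send_rows(series=[[0,0.001,0,0],[0,0,0,0]])

```text
time: 24.75
ee_pos: [582.4, 58.1, 214.5]
ee_rot: [3.141, 0.0, 1.834]
ft_force: [-1.9, 0.3, 0.4]
width: 0.272
gripper_force: 0.7
```

```bash
python3 f.py
```

```text
along 577.43 lat -95.58 F along -1.79 F lat 0.76 Fz 0.38 w 0.272 0.7191641628742218 24.75
```

>>> send_rows(series=[[0,-0.004,0,0],[0,-0.004,0,0],[0,-0.004,0,0],[0,0,0,0]])

```text
time: 25.25
ee_pos: [576.2, 56.5, 214.4]
ee_rot: [3.141, 0.0, 1.834]
ft_force: [0.2, 1.0, 0.0]
width: 0.277
gripper_force: 0.0
```

>>> send_rows(series=[[0,-0.002,0,0],[0,0,0,0]])

```text
time: 25.5
ee_pos: [575.3, 56.3, 214.4]
ee_rot: [3.142, 0.0, 1.834]
ft_force: [-0.4, 0.7, -0.8]
width: 0.272
gripper_force: 0.0
```

>>> send_rows(series=[[0,-0.002,0,0],[0,0,0,0]])

```text
time: 25.75
ee_pos: [574.3, 56.0, 214.3]
ee_rot: [-3.141, -0.0, 1.834]
ft_force: [0.5, 0.8, 0.4]
width: 0.272
gripper_force: 0.0
```

```bash
python3 f.py
```

```text
along 569.07 lat -95.45 F along 0.72 F lat 0.64 Fz 0.41 w 0.272 0.0 25.75
```

>>> send_rows(series=[[0,-0.002,0,0],[0,0,0,0]])

```text
time: 26.0
ee_pos: [573.4, 55.8, 214.4]
ee_rot: [-3.142, -0.0, 1.834]
ft_force: [-0.6, 0.9, 0.3]
width: 0.278
gripper_force: 0.0
```

>>> send_rows(series=[[0,-0.001,0,0],[0,0,0,0]])

```text
time: 26.25
ee_pos: [573.1, 55.7, 214.4]
ee_rot: [3.141, 0.0, 1.834]
ft_force: [1.1, 0.9, -1.6]
width: 0.277
gripper_force: 0.6
```

>>> send_rows(series=[[0,-0.001,0,0],[0,0,0,0]])

```text
time: 26.5
ee_pos: [572.7, 55.6, 214.4]
ee_rot: [3.141, 0.0, 1.834]
ft_force: [2.0, 0.1, -1.3]
width: 0.277
gripper_force: 1.2
```

```bash
python3 f.py
```

```text
along 567.38 lat -95.47 F along 1.93 F lat -0.41 Fz -1.3 w 0.277 1.224987432360649 26.5
```

>>> send_rows(series=[[0,-0.001,0,0],[0,0,0,0]])

```text
time: 26.75
ee_pos: [572.4, 55.5, 214.4]
ee_rot: [3.14, 0.0, 1.834]
ft_force: [4.8, 2.3, -3.6]
width: 0.276
gripper_force: 2.6
```

>>> send_rows(series=[[0,-0.001,0,0],[0,0,0,0]])

```text
time: 27.0
ee_pos: [572.1, 55.4, 214.4]
ee_rot: [3.139, 0.0, 1.834]
ft_force: [5.8, 3.2, -4.6]
width: 0.273
gripper_force: 3.2
```

```bash
python3 f.py
```

```text
along 566.86 lat -95.38 F along 6.41 F lat 1.56 Fz -4.62 w 0.273 3.234580233693123 27.0
```

>>> send_rows(series=[[0,-0.001,0,0],[0,0,0,0]])

```text
time: 27.25
ee_pos: [571.9, 55.4, 214.4]
ee_rot: [3.139, 0.0, 1.834]
ft_force: [6.9, 2.8, -5.8]
width: 0.274
gripper_force: 4.0
```

```bash
python3 f.py
```

```text
along 566.63 lat -95.35 F along 7.35 F lat 0.89 Fz -5.8 w 0.274 3.9591148495674133 27.25
```

>>> send_rows(series=[[0,-0.001,0,0],[0,0,0,0],[0,0,0,0]])

```text
time: 27.62
ee_pos: [571.8, 55.4, 214.4]
ee_rot: [3.138, 0.0, 1.834]
ft_force: [8.8, 4.1, -6.0]
width: 0.274
gripper_force: 4.7
```

```bash
python3 f.py
```

```text
along 566.47 lat -95.3 F along 9.56 F lat 1.67 Fz -5.99 w 0.274 4.668779075145721 27.625
```

>>> send_rows(series=[[0,-0.0005,0,0],[0,0,0,0],[0,0,0,0],[0,0,0,0],[0,0,0,0]])

```text
time: 28.25
ee_pos: [571.7, 55.3, 214.5]
ee_rot: [3.137, 0.0, 1.834]
ft_force: [9.8, 5.0, -7.6]
width: 0.276
gripper_force: 5.0
```

```bash
python3 f.py
```

```text
along 566.37 lat -95.32 F along 10.73 F lat 2.24 Fz -7.57 w 0.276 5.030125379562378 28.25
```

>>> send_rows(series=[[0,0.003,0,0],[0,0.004,0,0],[0,0.004,0,0],[0,0.003,0,0],[0,0,0,0]])

```text
time: 28.88
ee_pos: [577.0, 56.7, 214.3]
ee_rot: [-3.141, -0.0, 1.834]
ft_force: [-0.3, -0.9, 0.4]
width: 0.276
gripper_force: 0.0
```

```bash
python3 f.py
```

```text
along 571.82 lat -95.51 F along -0.48 F lat -0.77 Fz 0.38 w 0.276 0.0 28.875
```

Free in the cage; open a little and lift straight off, then check.

>>> send_rows(series=[[0,0,0,0],[0,0,-0.02,0],[0,0,-0.06,0],[0,0,-0.1,0],[0,0,-0.06,0],[0,0,0,0],[0,0,0,0]], hand=0.0)

```text
time: 29.75
ee_pos: [576.6, 56.8, 334.0]
ee_rot: [-3.141, -0.0, 1.834]
ft_force: [-0.3, 0.8, -0.1]
width: 0.501
gripper_force: 0.0
```

```bash
python3 f.py; cat > a.py <<'E'
from h import *
s=eyes.capture('side');save(s,'s6'); 
for l in('bearing_center','nest','grip'): print(l,[np.round(r['location'],1) for r in eyes.tip_of(s,l)[:2]])
m=cv2.imread('pics/s6.png'); u=px(s,[640,75,40]); x,y=int(u[0])-45,int(u[1])-30
cv2.imwrite('pics/end.png',cv2.resize(m[y:y+60,x:x+90],None,fx=8,fy=8,interpolation=cv2.INTER_CUBIC))
E
python3 a.py
```

```text
along 571.49 lat -95.33 F along -0.06 F lat 0.85 Fz -0.1 w 0.501 0.0 29.75
bearing_center [array([451. , -88.3,   5.6]), array([696.1,  88.5,  36.2])]
nest [array([695.5,  85.8,  28. ]), array([582.4, 289. ,   1.6])]
grip [array([575.6,  53.9,  56.6]), array([ 319.1, -203.1,   -1.5])]
```

View pics/end.png

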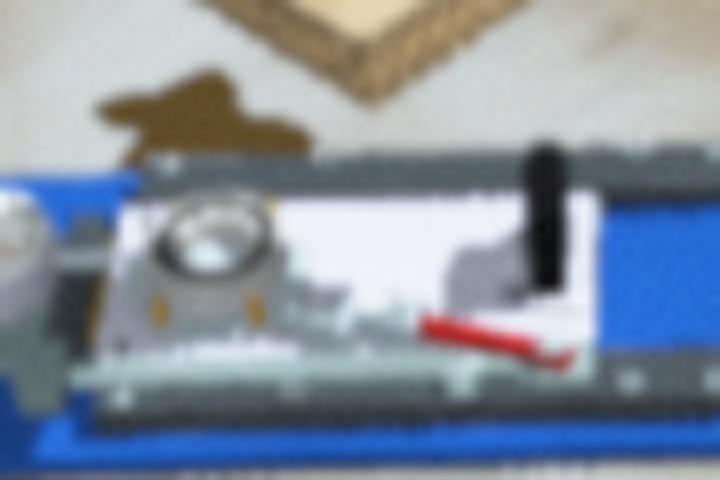

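```bash
python3 -c "
from bench import ctrl; print(ctrl.finish_job())"
```

```text
the job is handed in; nothing more can be done
None
```

The job is handed in, with no verdict shown: the bearing sits in the nest and the slide clicked in behind the second tooth, 24.7 mm past the first catch. It held a 10.7 N pull back, and the gripper was lifted clear at about 30 s; I did not press the slide onto the stop or read the gauge plunger directly.

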